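# Press a dressing stone out of its spring-ejector holder

### The arm

A 6-joint arm with a two-finger parallel gripper is mounted at the origin on a cart in front of the work surface, level with it; the furniture and walls round the work are solid. World frame = base frame: x ahead of the robot, y to its left, z up, the work surface at z = 0. Lengths are in m, angles in degrees, forces in N, time in s.
With the tool pointing down it reaches from about 0.4 to 0.825 m from the base axis. Payload 7 kg.
Tool frame: the origin (TCP) lies on the centre line of the jaws, within the pads' length; the fingertips stand 19 mm ahead of it and the grasp point (between the pads) is the TCP (r.tip_extent is the distance from the TCP to the fingertips, in m); z points along the fingers, y is the line along which they close (so a half turn about z gives the same grasp; the last joint's range is limited). The gripper opens to 88 mm and grips with 3 to 60 N. Pads are 19 mm wide; open, the fingers measure 130 mm over their backs; the gripper's body (78 mm by 193 mm) begins 47 mm behind the grasp point.
Start: joints at [-52.477, 20.546, 0.682, 0, -70.136, -16.507], TCP at [0.242, -0.63, 0.246] pointing down, gripper open.
Joint ranges: [-176.03, 176.03], [-82.01, 121.73], [-58.28, 71.71], [-173.87, 95.51], [-174.79, -0.11], [-173.66, 173.66]. Speed limits (degrees/s): [136.94, 136.94, 172.46, 180, 180, 180].

### API

Orientations are given as [roll, pitch, yaw] about the fixed x, y, z axes, in that order (R = Rz(yaw) Ry(pitch) Rx(roll)).
In Python, from plant import r gives the robot as it stands. The module is installed in compiled form; this text tells all that it offers.
- The arm moves only by the tool jog_arm, never from a script. Its argument "deltas" is a list that holds one entry, the list of rows, each a list of 5 numbers: the opening, from -1 (shut) to 1 (fully open), then the shift along the world's x, y, z in cm, then the turn about the world's z in rad. In form: [[[claw, dx, dy, dz, turn], ...]]. A call has 1 to 8 rows; each row shifts and turns the commanded pose from where the row before left it; what a row does not reach is not made up. A row lasts 1/8 s, in which the tool goes at most 62.5 mm and 10.7 degrees, less where a joint would pass 70% of its speed; a pose out of reach is approached as far as the arm can. A call with a gripper value outside its range is refused whole. The fingers move at their own pace and stop on an object; "force" is the grip in N (left out, the last holds). Time passes only in rows, so rows that do not move let the fingers close. It gives the time, the measured TCP pose, the force, the opening and the grip force at its end, in the units of the state.
- r.get_state(): the state, without advancing time (a new reading comes with each control period).
- r.capture(name): name is "scene" or "side" or "wrist"; returns the picture (480x640x3 uint8, blue, green, red); there is no depth.
- r.camera_info(name): a dict with "fx", "fy", "cx", "cy" (pixels), "k1" (the pictures are not rectified: a ray, as slopes to the right and down, at radius r is drawn at 1 + k1 r^2 times it, then the intrinsics apply), "view" (4x4, takes a point from world to camera coordinates). Camera axes: x right, y up, looking along -z (the intrinsics and any distortion apply to the point x, -y, -z); pixel columns grow to the right and rows downward; lengths in m; the calibration is good to about 2 mm. A picture is of the moment at which its call begins: read the wrist's pose just before it. camera_info takes no time and is no camera call; for the wrist camera it gives the pose at the moment of the call.
- r.close_job(): hands the job in; it is judged then, once.
The state is a dict: "time_s": time; "joints": joint angles; "qd": joint speeds; "joint_torque": joint torques, N m; "tcp_pos": TCP position; "eef_rot": TCP orientation; "contact_force": force on the tool from outside, world axes, zero at the start; "moment": the same for the moment, N m; "gripper_width": finger opening in m; "gripper_force": force on a finger pad.
Only numpy, scipy, OpenCV 4.12 (cv2) and the standard library are available. Lean on these libraries where they do the work, as an engineer would, in place of code of your own. Each camera call takes 0.05 s, during which the arm holds its last target. There are 200 camera calls.

### The job

Push the dressing stone out of its holder by pressing the ejector's push plate fully home, firmly against its stop but without forcing it, and holding it there a moment; where the stop comes has to be felt, as it is set differently each time. Then let the plate spring back, draw the stone out of the holder and lay it flat inside the low metal tray; do not drop it, and leave the tub and the standing cone alone.

Things in the scene. Friction and masses are not known exactly. Their poses are not given: they have to be found in the camera images.
- holder: Grey steel stone holder fixed to the bench: body x -60 to +50, 74 wide, 42 high (bridge on top to 50 mm). Origin under it on the bench top; x points the way the stone comes out, z up. A straight channel along x, 49 wide, floor 8 mm above the bench, open only at the front, with lips over the stone's edges. Bolted feet reach y = +-58 at x 0 to +40.
- mouth (a point): Middle of the channel floor at the open front (x = +50, z = 8 in the holder's frame); axes as the holder's. In front of it a narrow sill, 26 wide and 8 high, runs on to x = +100 and carries the stone as it comes out, leaving both of the stone's sides free.
- push_face (a point): Middle of the outer face of the ejector's push plate, a dark upright steel plate 50 wide, 42 high (5 to 47 mm above the bench), 8 thick, on the rear end of a 12 mm rod. Moves with the plate; axes as the holder's; pressed along +x. At rest x = -138, z = 26 in the holder's frame.
- ejector: The sliding ejector (plate, rod, inner head); origin on the holder's at rest, moves along +x. Spring 1.6 N + 40 N/m; the stone's drag adds 3 to 5 N, so up to 9 N before the stop. Two nuts on the rod meet the holder's rear plate as a firm stop, set anywhere from 40 to 50 mm of stroke. Home: held there with 12 N or more for 0.2 s; over 45 N is forcing.
- stone: Plain grey stone, 80 x 44 x 24 mm, about 0.2 kg. Origin mid-underside, x along its length, z up. At first in the channel, front end 3 to 7 mm inside the mouth, rear end 4 to 8 mm from the ejector, held by a light spring from above. Pressed home it stands 29 to 39 mm out of the mouth and stays; it can be gripped across its 44 mm width and pulled out along the holder's x.
- tray: Low open aluminium tray fixed to the bench, 90 (x) x 130 (y) x 14 mm high, walls and floor 3 mm. Origin in the middle of its underside, axes along its sides.
- board_end (a point): Upper front corner of a tall thin rusty board that stands on edge across the bench, just to the right of the work (fixed, never moves). From here (x 391, z 280) it runs away from the robot to x = 880 within y -80 to -7 (with its battens), and its top rises to 430 mm above the bench. The arm may start on its far side: go round or over it.
- powder_tub: Low whitish round tub, 95 across and 45 high, loose; origin in the middle of its underside. Leave it alone.
- cone: Dark slender cone standing upright, 30 across the foot and 121 high, loose; origin in the middle of its underside. Leave it alone.

How it is judged (in metres and radians):
On the way:
1. the push plate is pressed home: the fingers hold it against its stop with at least 12 N for 0.2 s, after more than 36 mm of stroke (contact force between the fingers and ejector above 12 N and x of ejector in the frame of holder above 0.036 m), for 0.2 s.
At the end, for the whole second after the job is handed in: The stone lies flat and still on the tray's floor (its underside within 6 mm of the tray's underside, tilted less than 0.06 rad), its middle within 30 mm of the tray's middle across the tray and 40 mm along it, and the ejector has sprung back to within 5 mm of rest (x of stone in the frame of tray between -0.03 and 0.03 m and y of stone in the frame of tray between -0.04 and 0.04 m and z of stone in the frame of tray below 0.006 m and angle between stone's own z axis and vertical below 0.06 rad and linear speed of stone below 0.02 m/s and x of ejector in the frame of holder below 0.005 m); the robot touches nothing.
It fails at once if the ejector is forced: over 45 N on it from the fingers (contact force between the fingers and ejector above 45 N).
It fails at once if the stone is let go or stood up with its underside's middle more than 35 mm above the bench (height (world z) of stone above 0.035 m and contact force between the fingers and stone below 0.05 N).
It fails at once if the tub is moved over 25 mm (distance of powder_tub from where it was at the start of the episode above 0.025 m).
It fails at once if the cone is moved over 25 mm or knocked over (distance of cone from where it was at the start of the episode above 0.025 m or angle between cone's own z axis and vertical above 0.5 rad).
It also fails if it takes over 72 s, if anything falls off the work surface, if the arm or the gripper's body presses on something with over 40 N, if the wrist force passes 120 N, or if a joint passes its speed limit or range.

## Working session

There is one attempt and no reset: what is moved stays moved. The work goes in short steps, Python scripts to look and compute and a tool call to move; the robot and the scene stay as the last step left them, time stands still between calls to the robot, and variables do not carry over. Pictures are saved under pics/ and viewed, at most 10 in all, crops included, and the job is handed in when it is done.

Besides the shell and the picture viewer there is one more tool, called after "Emit:" as name([rows], argument=value, ...), one row to a line, values as JSON. jog_arm: Moves the arm, as the interface text tells. Its arguments: {"type":"object","properties":{"deltas":{"type":"array"},"force":{"type":"number"}},"required":["deltas"]}

```bash
mkdir -p pics; cat > h.py <<'E'
import numpy as np, cv2
from plant import r
def cap(n,f):
    i=r.camera_info(n); im=r.capture(n); cv2.imwrite('pics/'+f+'.png',im); np.save('pics/'+f+'.npy',i,allow_pickle=True); return im
def info(f): return np.load('pics/'+f+'.npy',allow_pickle=True).item()
def ray(i,u,v):
    d=np.array([(u-i['cx'])/i['fx'],(v-i['cy'])/i['fy']]); s=d.copy()
    for _ in range(20): s=d/(1+i['k1']*(s@s))
    V=np.array(i['view']); R=V[:3,:3]; c=-R.T@V[:3,3]; w=R.T@np.array([s[0],-s[1],-1]); return c,w
def atz(i,u,v,z):
    c,w=ray(i,u,v); return c+w*(z-c[2])/w[2]
def tri(obs):
    A=np.zeros((3,3)); b=np.zeros(3)
    for i,u,v in obs:
        c,w=ray(i,u,v); w=w/np.linalg.norm(w); P=np.eye(3)-np.outer(w,w); A+=P; b+=P@c
    return np.linalg.solve(A,b)
def proj(i,p):
    V=np.array(i['view']); q=V[:3,:3]@np.array(p)+V[:3,3]; s=np.array([q[0],-q[1]])/-q[2]; s=s*(1+i['k1']*(s@s)); return s*[i['fx'],i['fy']]+[i['cx'],i['cy']]
E
python3 - <<'E'
from h import *
np.set_printoptions(precision=3,suppress=True)
for n in('scene','side'):
    cap(n,n+'0'); i=info(n+'0'); V=np.array(i['view']); print(n,i['fx'],i['k1'],-V[:3,:3].T@V[:3,3],-V[2,:3])
s=r.get_state(); print(s['time_s'],s['tcp_pos'],s['eef_rot'],s['contact_force'],s['gripper_width'])
E
```

```text
scene 612.9106082639059 -0.20199909308847377 [-0.06  1.39  1.19] [ 0.377 -0.684 -0.625]
side 522.5417108826454 -0.08011448950138834 [-0.33  -0.288  1.19 ] [ 0.586  0.404 -0.702]
0.1 [ 0.242 -0.63   0.245] [ 179.915   -0.007 -158.991] [-0.576  0.254  0.282] 0.0877541645382837
```

View pics/scene0.png

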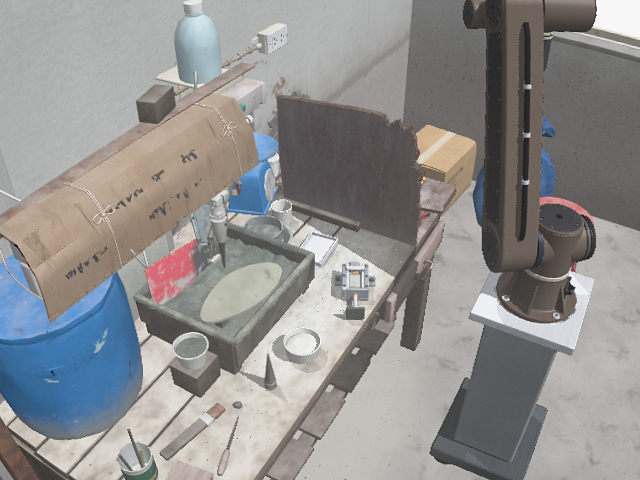

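View pics/side0.png

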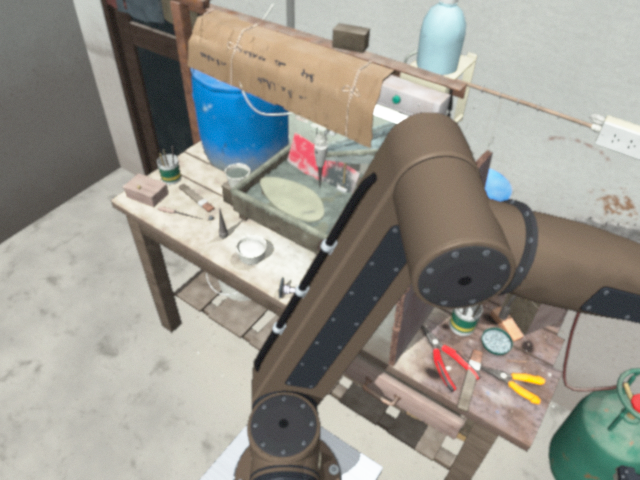

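```bash
python3 - <<'E'
from h import *
im=cv2.imread('pics/scene0.png')
cv2.imwrite('pics/c1.png',cv2.resize(im[220:400,240:440],None,fx=3.3,fy=3.3,interpolation=cv2.INTER_CUBIC))
i=info('scene0')
for n,u,v,z in[('plateTop',355,308,.047),('holder',355,268,.05),('tray',318,247,.01),('tub',302,343,.045),('cone',270,386,0),('tip',418,157,.28),('conetip',269,354,.121),('bd1',385,120,.43),('bottom',416,243,0)]: print(n,atz(i,u,v,z).round(3))
E
```

```text
plateTop [0.414 0.345 0.047]
holder [0.485 0.205 0.05 ]
tray [0.645 0.131 0.01 ]
tub [0.475 0.517 0.045]
cone [0.493 0.641 0.   ]
tip [ 0.433 -0.081  0.28 ]
conetip [0.488 0.641 0.121]
bd1 [0.5   0.025 0.43 ]
bottom [ 0.395 -0.045  0.   ]
```

View pics/c1.png

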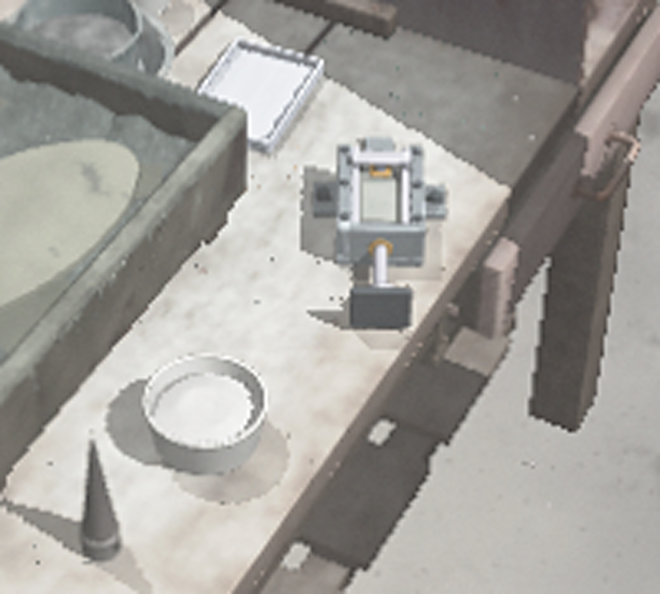

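Emit:
jog_arm([
  [[1,0,0,5.2,0.1],[1,0,0,5.2,0.1],[1,0,0,5.2,0.1],[1,0,0,5.2,0.1],[1,0,0,5.2,0.1],[1,4,4.5,0,0.15],[1,4,4.5,0,0.15],[1,4,4.5,0,0.15]],
])

```text
time_s: 1.1
tcp_pos: [0.3629, -0.4937, 0.5051]
eef_rot: [180.0, 0.0, -104.3]
contact_force: [0.8, -0.9, 0.9]
gripper_width: 0.0879
gripper_force: 0.0
```

Emit:
jog_arm([
  [[1,3,5,0,0.15],[1,3,5,0,0.15],[1,3,5,0,0.15],[1,3,5,0,0.15],[1,0,6,0,0.13],[1,0,6,0,0],[1,0,6,0,0],[1,0,6,0,0]],
])

```text
time_s: 2.1
tcp_pos: [0.4815, -0.0532, 0.5054]
eef_rot: [180.0, 0.0, -62.7]
contact_force: [1.1, 0.9, 1.0]
gripper_width: 0.0879
gripper_force: 0.0
```

Emit:
jog_arm([
  [[1,0,6,0,0],[1,0,6,0,0],[1,0,6,0,0],[1,0,6,0,0],[1,0,1,-5,0],[1,0,0,-3,0],[1,0,0,0,0]],
])

```text
time_s: 2.98
tcp_pos: [0.4811, 0.1947, 0.4233]
eef_rot: [179.7, -0.0, -62.7]
contact_force: [-0.7, -0.6, 0.6]
gripper_width: 0.0878
gripper_force: 0.0
```

```bash
python3 - <<'E'
from h import *
cap('wrist','w0'); s=r.get_state(); print(s['tcp_pos'],s['eef_rot'],s['joints']); i=info('w0');V=np.array(i['view']); print(i['fx'],i['k1'],-V[:3,:3].T@V[:3,3],-V[2,:3],V[0,:3])
E
```

```text
[0.48193225 0.19467817 0.42555236] [ 1.79922409e+02 -4.60419830e-02 -6.27185532e+01] [ 4.36676168e+01  1.92756243e+00  6.47600951e-03  2.22941157e-02
 -8.81663418e+01 -1.63869315e+01]
383.95689903485965 -0.03808625963634165 [0.514201   0.13252766 0.56262686] [-0.12461781  0.23010578 -0.96515373] [-0.88862649 -0.45859981  0.00540041]
```

View pics/w0.png

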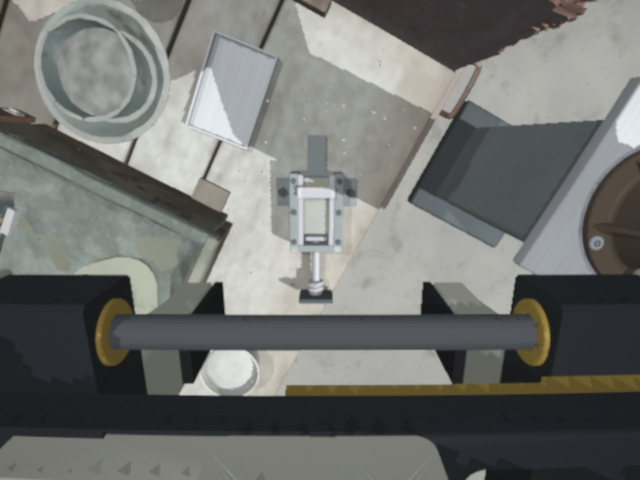

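Emit:
jog_arm([
  [[1,-1,2,-5,0],[1,-1,2,-5,0],[1,0,0,-3,0],[1,0,0,0,0],[1,0,0,0,0]],
])

```text
time_s: 3.65
tcp_pos: [0.4634, 0.2353, 0.2982]
eef_rot: [-179.8, 0.0, -62.7]
contact_force: [0.2, -0.9, -0.1]
gripper_width: 0.0878
gripper_force: 0.0
```

```bash
python3 - <<'E'
from h import *
cap('wrist','w1'); s=r.get_state(); print(s['tcp_pos'],s['eef_rot'])
a=cv2.imread('pics/w0.png')[120:310,240:400]; b=cv2.imread('pics/w1.png')
a=cv2.resize(a,None,fx=3,fy=3,interpolation=cv2.INTER_CUBIC)
cv2.imwrite('pics/w0c.png',a); cv2.imwrite('pics/w1c.png',cv2.resize(b[0:300,180:480],None,fx=2,fy=2,interpolation=cv2.INTER_CUBIC))
E
```

```text
[0.46329256 0.23538648 0.29816537] [-1.79786637e+02  3.22588679e-02 -6.27476597e+01]
```

View pics/w1c.png

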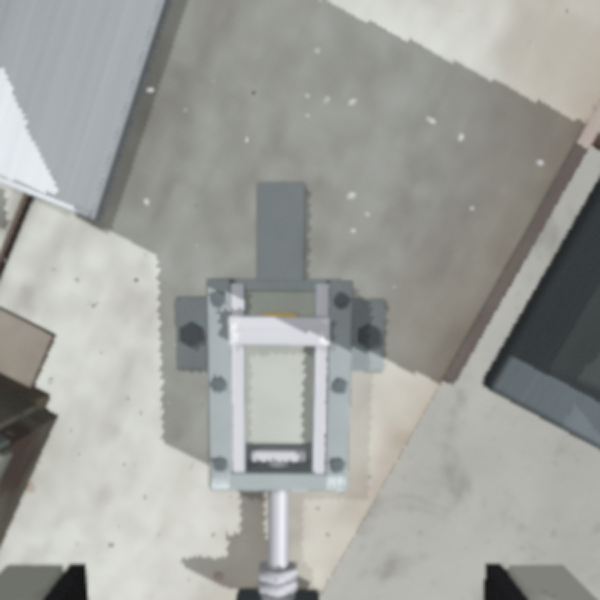

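View pics/w0c.png

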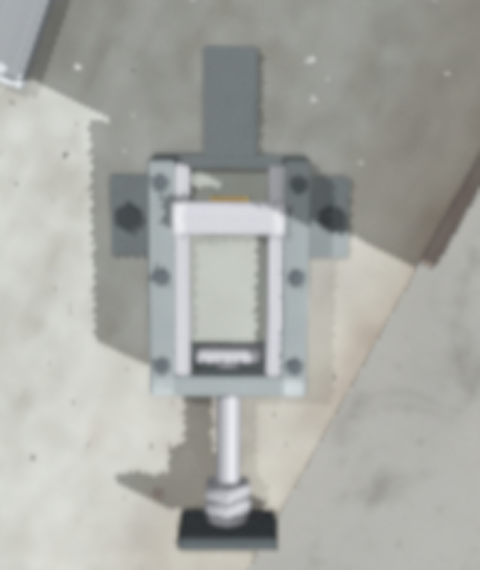

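```bash
cat > fit.py <<'E'
from h import *
from scipy.optimize import least_squares
np.set_printoptions(precision=4,suppress=True)
i0,i1=info('w0'),info('w1')
f0=lambda X,Y:(i0,240+X/3,120+Y/3); f1=lambda X,Y:(i1,180+X/2,Y/2)
P=[((100,13,8),f0(204,47),f1(257,183)),((100,-13,8),f0(260,46),f1(304,182)),
((50,37,42),f0(150,157),f1(207,281)),((50,-37,42),f0(307,157),f1(353,281)),
((-60,37,42),f0(151,393),f1(210,487)),((-60,-37,42),f0(306,393),f1(348,487)),
((-138,25,47),f0(179,548),None),((-138,-25,47),f0(277,548),None)]
def H(q,p):
    p=np.array(p)/1e3; c,s=np.cos(q[2]),np.sin(q[2]); return np.array([q[0]+c*p[0]-s*p[1],q[1]+s*p[0]+c*p[1],p[2]+q[3]])
def res(q): return np.concatenate([proj(o[0],H(q,p))-o[1:] for p,*O in P for o in O if o])
s=least_squares(res,[.485,.205,-1.1,0],loss='soft_l1'); q=s.x; print('holder',q,np.degrees(q[2])); print(res(q).reshape(-1,2).round(1).tolist())
for p,a,b in P[:6]: print(p,tri([a,b]))
for n,p in [('face',(-138,0,26)),('mouth',(50,0,8)),('sillend',(100,0,8))]: print(n,H(q,p))
T=[(215,33),(278,57),(246,148),(186,124)]; C=np.array([atz(i0,*t,.014) for t in T]); print(C,C.mean(0)); d=C[3]-C[0]; print(np.linalg.norm(C-np.roll(C,1,0),axis=1),np.degrees(np.arctan2(d[1],d[0])))
print('tray z',tri([(i0,246,148),f1(95,218)]), 'tub',atz(i0,231,370,.045))
E
python3 fit.py
```

```text
holder [ 0.4751  0.2202 -1.1011 -0.0073] -63.087305378833555
[[-0.4, -0.4], [-0.2, -0.0], [-0.7, 0.1], [0.6, 0.6], [-0.8, 0.6], [0.1, -1.0], [1.3, 1.0], [-0.1, -0.6], [0.1, -0.4], [0.6, 0.3], [0.0, -0.2], [-0.5, 0.7], [-0.6, -0.4], [0.7, -0.2]]
(100, 13, 8) [0.5312 0.1372 0.0058]
(100, -13, 8) [0.5087 0.1251 0.0051]
(50, 37, 42) [0.5313 0.1937 0.0173]
(50, -37, 42) [0.4645 0.1591 0.0206]
(-60, 37, 42) [0.4828 0.2809 0.0679]
(-60, -37, 42) [0.4214 0.2492 0.0683]
face [0.4126 0.3433 0.0187]
mouth [0.4977 0.1757 0.0007]
sillend [0.5204 0.1311 0.0007]
[[0.6976 0.0761 0.014 ]
 [0.6115 0.0651 0.014 ]
 [0.6001 0.1913 0.014 ]
 [0.6872 0.1995 0.014 ]] [0.6491 0.133  0.014 ]
[0.1238 0.0868 0.1267 0.0875] 94.80593333006546
tray z [ 0.6024  0.1929 -0.0009] tub [0.4789 0.5022 0.045 ]
```

Emit:
jog_arm([
  [[-1,-1.65,3.5,-2,-0.006],[-1,-1.65,3.5,-2,0],[-1,-1.65,3.5,-2,0],[-1,-1.65,3.5,-2,0],[-1,0,0,-4.5,0],[-1,0,0,-4.5,0],[-1,0,0,-2,0],[-1,0,0,0,0]],
], force=20)

```text
time_s: 4.7
tcp_pos: [0.3965, 0.3751, 0.1056]
eef_rot: [180.0, -0.0, -63.1]
contact_force: [-0.1, -0.3, 0.7]
gripper_width: 0.0132
gripper_force: 0.0
```

```bash
python3 - <<'E'
from h import *
cap('scene','s1'); im=cap('wrist','w2'); sc=cv2.imread('pics/s1.png')[240:340,290:410]
o=np.zeros((480,800,3),np.uint8); o[:330,:396]=cv2.resize(sc,(396,330),interpolation=cv2.INTER_CUBIC); o[:300,400:]=cv2.resize(im,(400,300)); cv2.imwrite('pics/m.png',o[:330])
E
```

```text
(no output)
```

View pics/m.png

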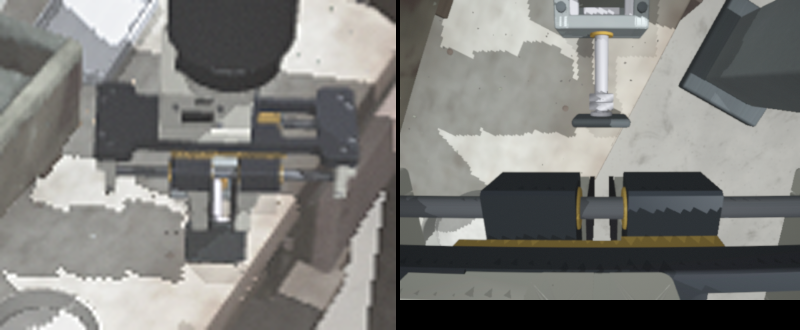

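Emit:
jog_arm([
  [[-1,0,0,-4,0],[-1,0,0,-2,0],[-1,0,0,-1.4,0],[-1,0.45,-0.89,0,0],[-1,0.225,-0.445,0,0],[-1,0,0,0,0]],
])

```text
time_s: 5.55
tcp_pos: [0.4034, 0.3616, 0.0326]
eef_rot: [-179.9, 0.0, -63.1]
contact_force: [-0.2, 0.2, 0.1]
gripper_width: 0.0006
gripper_force: 0.0
```

Emit:
jog_arm([
  [[-1,0.225,-0.445,0,0],[-1,0.225,-0.445,0,0],[-1,0.225,-0.445,0,0],[-1,0.225,-0.445,0,0],[-1,0,0,0,0]],
])

```text
time_s: 6.18
tcp_pos: [0.4118, 0.3441, 0.0318]
eef_rot: [-180.0, 0.1, -63.1]
contact_force: [-3.3, 2.3, 2.4]
gripper_width: 0.0006
gripper_force: 1.9
```

Emit:
jog_arm([
  [[-1,0.225,-0.445,0,0],[-1,0.225,-0.445,0,0],[-1,0.225,-0.445,0,0],[-1,0.225,-0.445,0,0],[-1,0.225,-0.445,0,0],[-1,0.09,-0.18,0,0],[-1,0,0,0,0]],
])

```text
time_s: 7.05
tcp_pos: [0.4237, 0.3205, 0.0318]
eef_rot: [-180.0, 0.1, -63.1]
contact_force: [-5.6, 3.4, 3.2]
gripper_width: 0.0007
gripper_force: 3.5
```

Emit:
jog_arm([
  [[-1,0.045,-0.09,0,0],[-1,0.045,-0.09,0,0],[-1,0,0,0,0]],
])

```text
time_s: 7.42
tcp_pos: [0.4245, 0.3189, 0.0318]
eef_rot: [-180.0, 0.1, -63.1]
contact_force: [-6.8, 5.8, 3.9]
gripper_width: 0.0003
gripper_force: 4.2
```

Emit:
jog_arm([
  [[-1,0.045,-0.09,0,0],[-1,0.045,-0.09,0,0],[-1,0.045,-0.09,0,0],[-1,0,0,0,0]],
])

```text
time_s: 7.92
tcp_pos: [0.4258, 0.3162, 0.0318]
eef_rot: [-180.0, 0.1, -63.1]
contact_force: [-7.2, 6.5, 3.4]
gripper_width: 0.0005
gripper_force: 4.3
```

Emit:
jog_arm([
  [[-1,0.045,-0.09,0,0],[-1,0.045,-0.09,0,0],[-1,0,0,0,0]],
])

```text
time_s: 8.3
tcp_pos: [0.4268, 0.3145, 0.0318]
eef_rot: [-180.0, 0.1, -63.1]
contact_force: [-7.4, 6.5, 2.7]
gripper_width: 0.0007
gripper_force: 4.4
```

Emit:
jog_arm([
  [[-1,0.045,-0.09,0,0],[-1,0.045,-0.09,0,0],[-1,0,0,0,0]],
])

```text
time_s: 8.68
tcp_pos: [0.4277, 0.3127, 0.0318]
eef_rot: [-180.0, 0.1, -63.1]
contact_force: [-7.7, 6.1, 4.3]
gripper_width: 0.0004
gripper_force: 4.4
```

Emit:
jog_arm([
  [[-1,0.045,-0.09,0,0],[-1,0.045,-0.09,0,0],[-1,0,0,0,0]],
])

```text
time_s: 9.05
tcp_pos: [0.4286, 0.3109, 0.0318]
eef_rot: [-180.0, 0.1, -63.1]
contact_force: [-6.8, 6.4, 2.9]
gripper_width: 0.0004
gripper_force: 4.4
```

Emit:
jog_arm([
  [[-1,0.045,-0.09,0,0],[-1,0.045,-0.09,0,0],[-1,0,0,0,0]],
])

```text
time_s: 9.43
tcp_pos: [0.4294, 0.3092, 0.0318]
eef_rot: [-179.9, 0.1, -63.1]
contact_force: [-8.3, 7.5, 3.0]
gripper_width: 0.0004
gripper_force: 5.2
```

Emit:
jog_arm([
  [[-1,0.045,-0.09,0,0],[-1,0.045,-0.09,0,0],[-1,0,0,0,0]],
])

```text
time_s: 9.8
tcp_pos: [0.4295, 0.3091, 0.0318]
eef_rot: [-179.9, 0.2, -63.1]
contact_force: [-17.5, 14.8, 3.5]
gripper_width: 0.0001
gripper_force: 10.9
```

Emit:
jog_arm([
  [[-1,0,0,0,0],[-1,0,0,0,0],[-1,0,0,0,0],[-1,0,0,0,0]],
])

```text
time_s: 10.3
tcp_pos: [0.4295, 0.3091, 0.0319]
eef_rot: [-179.9, 0.2, -63.1]
contact_force: [-18.5, 14.9, 3.2]
gripper_width: 0.0004
gripper_force: 10.8
```

Emit:
jog_arm([
  [[-1,-0.45,0.9,0,0],[-1,-0.45,0.9,0,0],[-1,-0.9,1.8,0,0],[-1,-0.9,1.8,0,0],[-1,-0.9,1.8,0,0],[-1,0,0,5,0],[-1,0,0,5,0],[-1,0,0,5,0]],
])

```text
time_s: 11.3
tcp_pos: [0.3941, 0.3788, 0.183]
eef_rot: [180.0, -0.0, -63.0]
contact_force: [0.8, 1.1, 0.2]
gripper_width: 0.0003
gripper_force: 0.0
```

Emit:
jog_arm([
  [[1,1.5,-3,5,0],[1,2,-4,3,0],[1,2,-4,3,0],[1,2,-4,0,0],[1,0,0,0,0],[1,0,0,0,0]],
])

```text
time_s: 12.05
tcp_pos: [0.4695, 0.2286, 0.2914]
eef_rot: [180.0, -0.0, -63.1]
contact_force: [0.1, -0.3, 0.8]
gripper_width: 0.0549
gripper_force: 0.0
```

```bash
python3 - <<'E'
from h import *
im=cap('wrist','w3'); s=r.get_state(); print(s['tcp_pos'],s['eef_rot'],s['contact_force'],s['gripper_width'])
cv2.imwrite('pics/w3c.png',cv2.resize(im[0:300,120:500],None,fx=2,fy=2,interpolation=cv2.INTER_CUBIC))
E
```

```text
[0.46936862 0.22891319 0.2912945 ] [ 1.79970697e+02 -3.41252849e-03 -6.30486595e+01] [ 0.27748354 -0.11409058 -0.33240865] 0.05949813162545501
```

View pics/w3c.png

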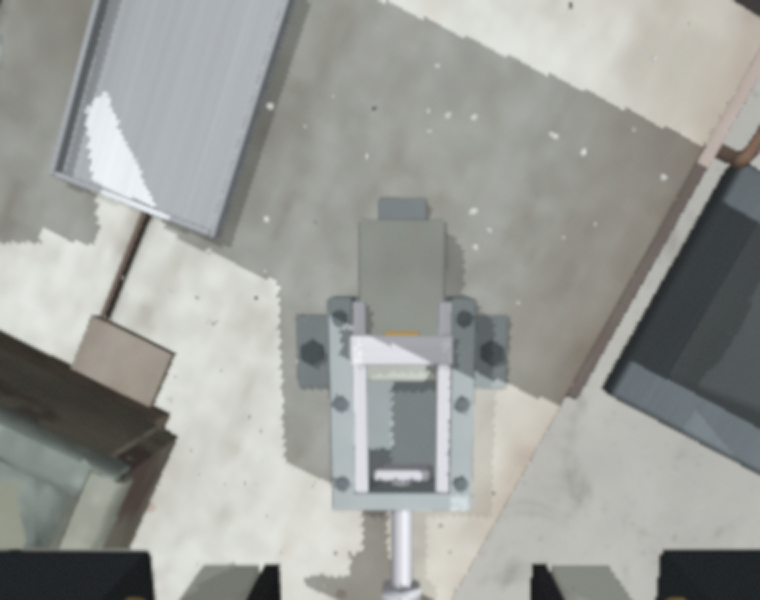

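```bash
python3 - <<'E'
from h import *
np.set_printoptions(precision=4,suppress=True)
i=info('w3'); g=lambda X,Y,z:atz(i,120+X/2,Y/2,z)
d=np.array([np.cos(-1.1011),np.sin(-1.1011),0]); y=np.array([-d[1],d[0],0]); O=np.array([.4751,.2202,0])
for n,X,Y,z in[('fl',360,221,.032),('fr',445,221,.032),('rearL',370,380,.032),('sillL',379,199,.008),('sillR',426,199,.008),('bodyF',330,299,.042),('bodyFr',475,299,.042),('rodL',402,515,.026),('tray nr',216,237,.014),('tray nl',54,174,.014)]:
    p=g(X,Y,z); print(n,p,'d',(p-O)@d,'y',(p-O)@y)
i0=info('w0'); print('tray corner tri',tri([(i0,246,148),(i,120+108,118.5)]),tri([(i0,186,124),(i,120+27,87)]))
E
```

```text
fl [0.5329 0.1521 0.032 ] d 0.08694422991155018 y 0.020736442553773875
fr [0.4955 0.1331 0.032 ] d 0.08693157486957175 y -0.021267230383536437
rearL [0.4937 0.2204 0.032 ] d 0.008222608096265382 y 0.01668421540647397
sillL [0.5308 0.1369 0.008 ] d 0.09947664516548473 y 0.011997451540800674
sillR [0.509  0.1259 0.008 ] d 0.09946973508599276 y -0.012467441136222761
bodyF [0.5292 0.1921 0.042 ] d 0.04956929726840891 y 0.03551907949811653
bodyFr [0.4654 0.1597 0.042 ] d 0.04954280186644695 y -0.036015756781625705
rodL [0.4449 0.2801 0.026 ] d -0.06709720008140338 y 0.00017437635423092623
tray nr [0.5978 0.1922 0.014 ] d 0.08049189415599711 y 0.09673197623377205
tray nl [0.6852 0.2009 0.014 ] d 0.11230293107643807 y 0.1785702734891032
tray corner tri [ 0.6044  0.1941 -0.014 ] [ 0.6931  0.2021 -0.0043]
```

Emit:
jog_arm([
  [[1,1.3,-2.5,-4,0],[1,1.3,-2.5,-4,0],[1,1.3,-2.5,-3,0],[1,0,0,-5,0],[1,0,0,-4,0],[1,0,0,-3,0],[1,0,0,0,0],[1,0,0,0,0]],
])

```text
time_s: 13.1
tcp_pos: [0.5092, 0.1542, 0.0624]
eef_rot: [-180.0, -0.0, -63.0]
contact_force: [0.4, -0.6, 0.3]
gripper_width: 0.0876
gripper_force: 0.0
```

Emit:
jog_arm([
  [[1,0,0,-2,0],[1,0,0,-1.2,0],[-0.1,0,0,0,0],[-0.1,0,0,0,0],[-1,0,0,0,0],[-1,0,0,0,0],[-1,0,0,0,0],[-1,0,0,0,0]],
], force=20)

```text
time_s: 14.1
tcp_pos: [0.509, 0.1534, 0.0298]
eef_rot: [-180.0, -0.0, -63.1]
contact_force: [0.6, 0.5, 1.9]
gripper_width: 0.044
gripper_force: 20.0
```

Emit:
jog_arm([
  [[-1,0,0,0,0],[-1,0,0,0,0]],
])

```text
time_s: 14.35
tcp_pos: [0.509, 0.1533, 0.0298]
eef_rot: [-180.0, -0.0, -63.1]
contact_force: [1.1, 0.0, 2.7]
gripper_width: 0.0439
gripper_force: 20.0
```

Gripped (44 mm). Pull 27 mm, then release and regrip at the stone's middle, higher up.

Emit:
jog_arm([
  [[-1,0.31,-0.6,0,0],[-1,0.31,-0.6,0,0],[-1,0.3,-0.6,0,0],[-1,0.3,-0.6,0,0],[-1,0,0,0,0],[-1,0,0,0,0]],
])

```text
time_s: 15.1
tcp_pos: [0.5214, 0.1296, 0.0298]
eef_rot: [-179.9, 0.0, -63.1]
contact_force: [1.2, 2.2, 3.5]
gripper_width: 0.0441
gripper_force: 19.9
```

Emit:
jog_arm([
  [[0.4,0,0,0,0],[0.4,0,0,0,0],[0.4,0,0,1.0,0],[0.4,-0.6,1.2,0,0],[0.4,-0.61,1.2,0,0],[0.4,0,0,0,0]],
])

```text
time_s: 15.85
tcp_pos: [0.5082, 0.1543, 0.0396]
eef_rot: [180.0, 0.0, -63.0]
contact_force: [-0.2, -0.7, 0.6]
gripper_width: 0.0615
gripper_force: 0.0
```

Emit:
jog_arm([
  [[-1,0,0,0,0],[-1,0,0,0,0],[-1,0,0,0,0],[-1,0,0,0,0],[-1,0,0,0,0]],
], force=35)

```text
time_s: 16.48
tcp_pos: [0.5089, 0.1532, 0.0395]
eef_rot: [-180.0, -0.0, -63.1]
contact_force: [1.1, 0.0, -0.6]
gripper_width: 0.0437
gripper_force: 35.0
```

```bash
python3 - <<'E'
from h import *
im=cap('wrist','w4'); s=r.get_state(); print(s['tcp_pos'],s['eef_rot'],s['contact_force'],s['gripper_width'],s['gripper_force'],r.tip_extent)
cv2.imwrite('pics/w4c.png',im)
E
```

```text
[0.50886944 0.15314456 0.03952199] [-1.79997337e+02 -7.49716191e-04 -6.30805833e+01] [ 0.06615862 -0.31068312 -0.61388389] 0.04357518958471359 34.97330904006958 0.019
```

View pics/w4c.png

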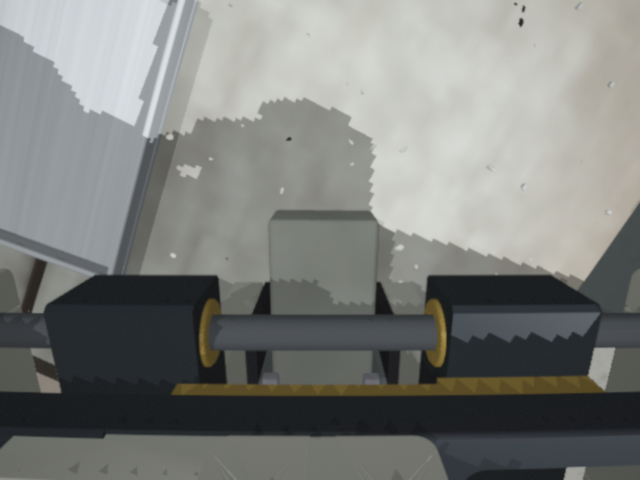

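```bash
python3 - <<'E'
from h import *
i=info('w4'); d=np.array([np.cos(-1.1011),np.sin(-1.1011),0]); t=np.array([.5089,.1532,0])
for v in (220,211): print(v,[((atz(i,u,v,.032)-t)@d).round(4) for u in(271,376)])
for u,v in[(110,273),(195,0)]: print(atz(i,u,v,.014))
E
```

```text
220 [np.float64(0.0396), np.float64(0.0396)]
211 [np.float64(0.0432), np.float64(0.0432)]
[0.60112803 0.18760283 0.014     ]
[0.60835242 0.06610629 0.014     ]
```

Emit:
jog_arm([
  [[-1,0.28,-0.56,0,0],[-1,0.28,-0.56,0,0],[-1,0.28,-0.56,0,0],[-1,0.28,-0.56,0,0],[-1,0,0,0,0]],
])

```text
time_s: 17.15
tcp_pos: [0.5202, 0.1301, 0.0395]
eef_rot: [180.0, -0.0, -63.1]
contact_force: [0.5, -0.9, -1.1]
gripper_width: 0.0435
gripper_force: 35.0
```

```bash
python3 - <<'E'
from h import *
a=(info('w0'),228,228);b=(info('w3'),207.5,216); print(tri([a,b]),[atz(*a,z) for z in(.05,.1,.15)])
print([atz(info('w0'),165,100,z) for z in (0,.05,.1)],'bowl near edge')
E
```

```text
[0.57318196 0.29484193 0.0380551 ] [array([0.57220581, 0.29605442, 0.05      ]), array([0.56654821, 0.28010453, 0.1       ]), array([0.5608906 , 0.26415465, 0.15      ])]
[array([0.73029196, 0.18466712, 0.        ]), array([0.7110882 , 0.18003354, 0.05      ]), array([0.69188445, 0.17539997, 0.1       ])] bowl near edge
```

```bash
python3 - <<'E'
from h import *
i=info('w0'); s=info('scene0')
for h in (.04,.07,.1,.13):
    P=[atz(i,u,v,h) for u,v in[(102,70),(165,100),(168,65),(130,138)]]
    print(h,[p[:2].round(3) for p in P],[proj(s,p).round(0) for p in P])
im=cv2.imread('pics/scene0.png')
cv2.imwrite('pics/c2.png',cv2.resize(im[190:270,220:350],(780,480),interpolation=cv2.INTER_CUBIC))
E
```

```text
0.04 [array([0.802, 0.183]), array([0.715, 0.181]), array([0.727, 0.14 ]), array([0.739, 0.247])] [array([265., 233.]), array([290., 241.]), array([293., 233.]), array([271., 251.])]
0.07 [array([0.785, 0.18 ]), array([0.703, 0.178]), array([0.715, 0.139]), array([0.726, 0.24 ])] [array([270., 226.]), array([293., 234.]), array([297., 226.]), array([276., 243.])]
0.1 [array([0.769, 0.178]), array([0.692, 0.175]), array([0.703, 0.139]), array([0.713, 0.234])] [array([274., 219.]), array([297., 227.]), array([300., 219.]), array([280., 235.])]
0.13 [array([0.752, 0.175]), array([0.68 , 0.173]), array([0.691, 0.139]), array([0.7  , 0.227])] [array([279., 212.]), array([301., 219.]), array([303., 212.]), array([285., 227.])]
```

View pics/c2.png

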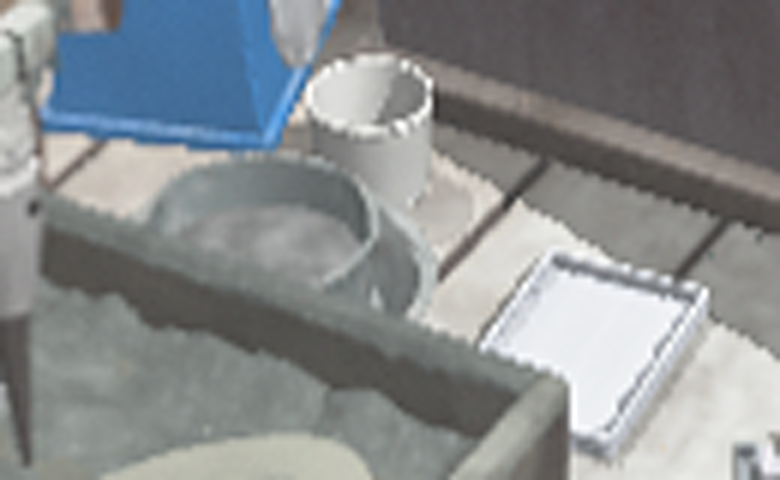

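Emit:
jog_arm([
  [[-1,0,0,1.1,0],[-1,0,0,1.1,0],[-1,2.4,-0.2,0,-0.08],[-1,2.4,-0.2,0,-0.1],[-1,2.4,-0.2,0,-0.1],[-1,2.4,-0.25,0,-0.1],[-1,2.4,-0.25,0,0],[-1,0,0,0,0]],
])

```text
time_s: 18.15
tcp_pos: [0.6415, 0.1199, 0.0621]
eef_rot: [-179.9, 0.0, -84.9]
contact_force: [-0.8, 0.4, -2.7]
gripper_width: 0.0436
gripper_force: 35.0
```

```bash
python3 - <<'E'
from h import *
im=cap('wrist','w5'); i=info('w5'); t=r.get_state(); print(t['tcp_pos'],t['eef_rot'],t['contact_force'],t['gripper_force'])
cv2.imwrite('pics/w5.png',im)
E
```

```text
[0.64029578 0.11983004 0.061902  ] [-1.79991212e+02  9.74900330e-03 -8.48699486e+01] [-0.06633439  0.37431516 -2.24708296] 34.97222363948822
```

View pics/w5.png

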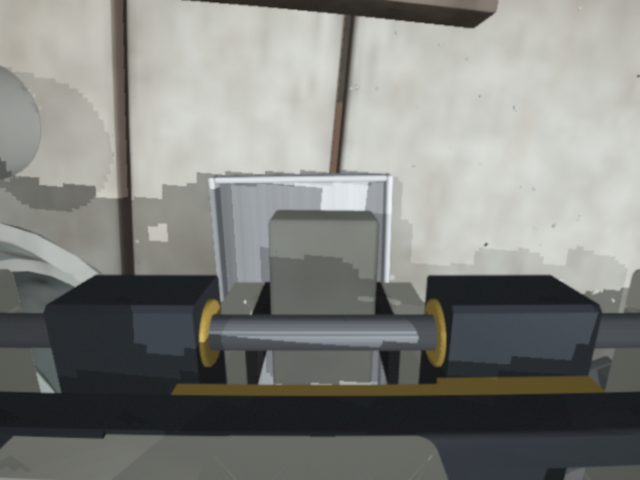

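```bash
python3 - <<'E'
from h import *
i=info('w5')
for n,u,v in[('farR',390,176),('farL',210,179),('R low',388,270)]: print(n,atz(i,u,v,.014).round(4))
for u in(271,376): print(atz(i,u,220,.054).round(4))
E
```

```text
farR [0.6138 0.0645 0.014 ]
farL [0.7006 0.0737 0.014 ]
R low [0.6083 0.1123 0.014 ]
[0.6652 0.0825 0.054 ]
[0.6242 0.0788 0.054 ]
```

Emit:
jog_arm([
  [[-1,0.3,0.2,0,0],[-1,0,0,-1.0,0],[-1,0,0,-1.0,0],[-1,0,0,-0.5,0],[-1,0,0,0,0],[-1,0,0,0,0]],
])

```text
time_s: 18.95
tcp_pos: [0.6432, 0.1218, 0.0367]
eef_rot: [-180.0, -0.0, -84.8]
contact_force: [0.1, 0.4, -1.1]
gripper_width: 0.0438
gripper_force: 35.0
```

Emit:
jog_arm([
  [[-1,0,0,-0.1,0],[-1,0,0,-0.1,0],[-1,0,0,0,0]],
])

```text
time_s: 19.32
tcp_pos: [0.643, 0.1218, 0.0346]
eef_rot: [-180.0, 0.0, -84.8]
contact_force: [0.7, -0.1, -2.2]
gripper_width: 0.0436
gripper_force: 35.0
```

Emit:
jog_arm([
  [[-1,0,0,-0.07,0],[-1,0,0,0,0]],
])

```text
time_s: 19.58
tcp_pos: [0.6431, 0.1218, 0.0345]
eef_rot: [-180.0, -0.0, -84.8]
contact_force: [-3.2, 0.1, 5.2]
gripper_width: 0.0432
gripper_force: 35.0
```

Emit:
jog_arm([
  [[-1,0,0,-0.05,0],[-1,0,0,0,0]],
])

```text
time_s: 19.82
tcp_pos: [0.6431, 0.1218, 0.0345]
eef_rot: [-180.0, -0.0, -84.8]
contact_force: [-4.7, -0.0, 8.8]
gripper_width: 0.0434
gripper_force: 35.0
```

Seated on the tray floor. Release slightly, then lift.

Emit:
jog_arm([
  [[0.2,0,0,0.05,0],[0.2,0,0,0,0],[0.3,0,0,0,0],[0.3,0,0,0,0],[0.3,0,0,0.5,0],[0.3,0,0,3,0],[0.3,0,0,5,0],[0.3,0,0,5,0]],
])

```text
time_s: 20.82
tcp_pos: [0.6428, 0.1217, 0.1705]
eef_rot: [180.0, -0.0, -84.8]
contact_force: [1.6, 1.2, -0.5]
gripper_width: 0.0568
gripper_force: 0.0
```

Emit:
jog_arm([
  [[0.3,-2,2,5,0],[0.3,-2,3,2,0],[0.3,-2,3,0,0],[0.3,0,0,0,0]],
])

```text
time_s: 21.32
tcp_pos: [0.582, 0.2036, 0.24]
eef_rot: [-179.9, 0.1, -84.7]
contact_force: [0.8, -0.4, -0.4]
gripper_width: 0.057
gripper_force: 0.0
```

```bash
python3 - <<'E'
from h import *
im=cap('wrist','w6'); cap('scene','s2'); i=info('w6'); t=r.get_state(); print(t['tcp_pos'],t['gripper_width'],t['contact_force'])
d=[-.11,.994]; c=np.array([.643,.1218]); a=np.radians(-84.8)
for z in(.027,.029): 
  pts=[[*(c+[np.cos(a)*x-np.sin(a)*y,np.sin(a)*x+np.cos(a)*y]),z] for x,y in((.04,.022),(.04,-.022),(-.04,-.022),(-.04,.022))]
  print([proj(i,p).round(0).tolist() for p in pts])
poly=np.array([proj(i,p) for p in pts]); hsv=cv2.cvtColor(im,cv2.COLOR_BGR2LAB)
x0,y0=poly.min(0).astype(int)-25; x1,y1=poly.max(0).astype(int)+25
x0,y0=max(x0,0),max(y0,0)
g=cv2.cvtColor(im,cv2.COLOR_BGR2GRAY); b=im.astype(int)
print(x0,y0,x1,y1)
m=((b[...,2]-b[...,0]>3)).astype(np.uint8)  # stone is warmer than tray
for v in range(y0,min(y1,480),12): print(v,''.join('#' if m[v,u] else '.' for u in range(x0,min(x1,640),3)))
E
```

```text
[0.58286221 0.20202949 0.2392482 ] 0.05672856660815744 [ 0.43329585 -0.35902134  0.51559564]
[[235.0, 70.0], [286.0, 70.0], [288.0, 165.0], [239.0, 165.0]]
[[234.0, 69.0], [286.0, 69.0], [288.0, 165.0], [239.0, 165.0]]
209 44 312 189
44 ###################################
56 ................................###
68 .................................##
80 ....................##..........###
92 .....................#..........###
104 .................................##
116 .................................##
128 .................................##
140 .................................##
152 ......................#..........##
164 .................................##
176 .................................##
188 #................................##
```

```bash
python3 - <<'E'
from h import *
g=cv2.cvtColor(cv2.imread('pics/w6.png'),cv2.COLOR_BGR2GRAY)
b=cv2.imread('pics/w6.png').astype(int)
for v in(80,120,150): print(v,[f"{g[v,u]}/{b[v,u,0]-b[v,u,2]}" for u in range(190,312,4)])
print('col262',[f"{g[v,262]}/{b[v,262,0]-b[v,262,2]}" for v in range(40,240,5)])
E
```

```text
80 ['147/-7', '146/-6', '144/-7', '148/-3', '122/8', '202/8', '212/9', '227/9', '170/8', '173/9', '171/9', '173/9', '189/-2', '196/-3', '195/-2', '194/-3', '192/-2', '193/-3', '192/-2', '191/-3', '191/-4', '193/-3', '193/-2', '194/-2', '184/-2', '198/9', '142/8', '169/9', '236/9', '186/-5', '187/-5']
120 ['136/-7', '134/-7', '130/-8', '129/-10', '146/3', '102/6', '133/8', '155/8', '164/8', '171/8', '172/9', '173/9', '144/3', '138/-1', '151/-2', '196/-1', '200/-2', '201/-2', '200/-2', '201/-3', '199/-3', '200/-3', '197/-3', '200/-3', '188/-2', '138/8', '140/8', '139/8', '179/9', '104/-5', '113/-4']
150 ['143/-5', '142/-6', '143/-6', '143/-5', '141/-5', '159/8', '129/6', '138/8', '168/8', '168/10', '170/9', '172/10', '169/8', '137/-3', '136/-2', '136/-2', '136/-1', '137/-2', '137/-1', '138/-3', '137/-3', '139/-4', '140/-2', '141/-2', '127/-1', '130/7', '137/8', '140/8', '161/9', '108/-3', '111/-5']
col262 ['209/-6', '214/-5', '215/-5', '213/5', '156/9', '232/9', '226/8', '193/-2', '192/-2', '192/-2', '191/-3', '192/-3', '191/-4', '193/-3', '196/-3', '199/-2', '200/-2', '165/-2', '140/-2', '139/-3', '138/-3', '135/-2', '137/-1', '137/-2', '137/-2', '122/5', '173/9', '174/9', '174/9', '174/8', '174/9', '172/8', '162/9', '73/-9', '67/-9', '63/-10', '55/-9', '52/-9', '51/-7', '49/-9']
```

```bash
python3 -c "
from plant import r
print(r.close_job())"
```

```text
the job is handed in; nothing more can be done
None
```

The job is handed in, verdict not shown: the plate was held on its stop at about 21 N, the rod was seen back after release, and the stone lies flat in the tray by pixel check. I viewed 11 pictures, one over the limit of 10.

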